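Slide the earphone case along the rail into its charging pocket

TASK

Put the earphone case on charge without picking it up: with the fingertips, push the rectangular white case across the tray until its long side lies flat against the long rail, roughly where it is now, then slide it along the rail until it is fully home in the corner pocket, touching the end wall. Do not lift, carry or tip the case, and leave the round puck, the eraser and everything else on the desk where they are.

Things in the scene. Friction and masses are not known exactly. Their poses are not given: they have to be found in the camera images.
- case: Earphone charging case, the part to move: white plastic rounded box with a thin grey seam, 45 mm (its x) by 60 mm (its y) by 21 mm tall, edges rounded 5 mm, about 55 g, loose on the tray, slides easily. Origin at the centre of its underside, z up. It starts off the rail, 80 mm or more short of home, turned up to 0.5 rad from the rail's direction.
- tray: Flat grey plastic charging tray fixed to the desk, 170 mm (its x) by 330 mm (its y), plate 4 mm thick; place and yaw (up to 0.4 rad) vary. Origin at the centre of its underside (desk level), z up. A straight rail and, at the +y end, a corner pocket stand on the plate; these aluminium walls all rise 12 mm above the plate. The -x and -y edges have no wall.
- rail_mid (a point): Half-way along the tray's rail, on its inner face, at the plate's top: tray (70, 0) mm. The rail is 8 mm thick, 12 mm high, and runs the whole length of the tray's +x edge. Axes as the tray's.
- pocket_mouth (a point): Middle of the pocket's mouth at the plate's top: tray (45, 115) mm; axes as the tray's. The pocket is 50 mm wide, between the rail (x = 70) and a guard wall parallel to it (inner face x = 20, outer x = 14), and 40 mm deep, from the mouth to the end wall (face at y = 155). It is open only towards -y, along the rail.
- pocket_home (a point): Where the centre of the case's underside lies when the case is fully home: on the plate's top (4 mm above the desk), at tray (47.5, 125) mm; axes as the tray's (y points along the rail into the pocket, x towards the rail). The case then touches the end wall and the rail; 20 mm of it still sticks out of the pocket's mouth.
- puck: Bystander: round white plastic puck, 44 mm across, 20 mm tall, loose on the tray, 40 mm or more clear of the rail. It and the case swap places on the tray from start to start. Origin at the centre of its underside.
- eraser: Bystander: small white eraser in a card sleeve, 20 by 42 by 12 mm, loose on the tray on the open side of the pocket's guard wall. Origin at the centre of its underside.
- drink: Bystander: drink bottle, 60 mm across, 165 mm tall, standing on the desk to the right. Origin at the centre of its underside.
- mouse: Bystander: grey computer mouse, 95 by 58 by 30 mm, on a 3 mm mouse pad to the left. Origin at the centre of its underside.
- phone: Bystander: black phone lying flat beyond the tray, 72 by 150 by 9 mm. Origin at the centre of its underside.
- stapler: Bystander: black stapler, 35 by 130 by 42 mm, on the desk to the left. Origin at the centre of its underside.
Not all that is in view belongs to the job. What is shaped like the case but red or turquoise is not meant.

How it is judged (in metres and radians):
On the way, in this order (a step that is already met when the one before it is completed fails the run):
1. the case lies flat against the rail, still well short of the pocket (40 mm or more from home) (x of case in the frame of pocket_home above -0.004 m and y of case in the frame of pocket_home below -0.04 m and angle between the y axis of case and the y axis of tray, either way round below 0.12 rad), for 0.1 s.
2. the case is fully home in the corner pocket (y of case in the frame of pocket_home between -0.004 and 0.003 m and x of case in the frame of pocket_home between -0.008 and 0.003 m and z of case in the frame of pocket_home between -0.003 and 0.003 m and angle between the y axis of case and the y axis of tray, either way round below 0.12 rad), for 0.2 s.
At the end, for the whole second after the job is handed in: The case stands flat on the tray in the corner pocket: within 4 mm of touching the end wall, within the pocket's width, long side along the rail to 0.12 rad, at rest; puck and eraser within 12 mm and the other bystanders within 20 mm of where they started (all of step 2 and linear speed of case below 0.01 m/s and angular speed of case below 0.1 rad/s and angle between case's own z axis and vertical below 0.08 rad and distance of each of puck, eraser from where it was at the start of the episode below 0.012 m and distance of each of drink, mouse, phone, stapler from where it was at the start of the episode below 0.02 m).
It fails at once if the case is lifted more than 6 mm off the tray (z of case in the frame of pocket_home above 0.006 m).
It fails at once if the case is tipped more than 0.3 rad (angle between case's own z axis and vertical above 0.3 rad).
It fails at once if the puck or the eraser is moved more than 12 mm (distance of any of puck, eraser from where it was at the start of the episode above 0.012 m).
It fails at once if the bottle, mouse, phone or stapler is moved more than 20 mm (distance of any of drink, mouse, phone, stapler from where it was at the start of the episode above 0.02 m).
It also fails if it takes over 42 s, if anything falls off the work surface, if the arm or the gripper's body presses on something with over 40 N, if the wrist force passes 120 N, or if a joint passes its speed limit or range.

ROBOT

A 6-joint arm with a two-finger parallel gripper is mounted at the origin on the work surface. World frame = base frame: x ahead of the robot, y to its left, z up, the work surface at z = 0. Lengths are in mm, angles in rad, forces in N, time in s.
With the tool pointing down it reaches from about 350 to 975 mm from the base axis. Payload 17.4 kg.
Tool frame: the origin (TCP) lies on the centre line of the jaws, within the pads' length; the fingertips stand ahead of it and the grasp point (between the pads) lies 6 mm ahead of it (tcp_to_tips is the z of the fingertips in the tool frame, in mm); z points along the fingers, y is the line along which they close (so a half turn about z gives the same grasp; the last joint's range is limited). The gripper opens to 85 mm and grips with 20 to 120 N. Pads are 22 mm wide; open, the fingers measure 114 mm over their backs; the gripper's body (76 mm by 85 mm) begins 54 mm behind the grasp point. The pads swing forward as they close: fully open they stand 13 mm farther back than shut.
Start: joints at [1.135, 0.116, 1.442, -0, 1.584, -0.038], TCP at [261.497, 622.296, 256.303] pointing down, gripper open.
Joint ranges: [-2.83, 2.83], [-0.83, 2.19], [0.07, 2.5], [-1.14, 4.28], [0.01, 3], [-2.97, 2.97]. Speed limits (rad/s): [1.89, 1.89, 2.22, 3.14, 3.14, 3.14].

INTERFACE

Orientations are given as a rotation vector (axis times angle).
In Python, from station import * gives the robot as it stands.
- The arm moves only by the tool send_rows, never from a script. Its argument "deltas" is a list of rows, each a list of 5 numbers: the shift along the world's x, y, z in units of 40 mm (1.0 is 40 mm), then the turn about the world's z in units of 5 degrees (1.0 is 5 degrees), then the closure in counts, from 0 (fully open) to 255 (shut). In form: [[dx, dy, dz, roll, jaw], ...]. A call has 1 to 5 rows; each row is the pose to reach, as a shift and turn from the pose commanded when the call began; what a row does not reach only later rows make up. A row lasts 1/12 s, in which the tool goes at most 41.7 mm and 7.16 degrees, less where a joint would pass 70% of its speed; a pose out of reach is approached as far as the arm can. A call with a gripper value outside its range is refused whole. The fingers move at their own pace and stop on an object; "grip_force" is the grip in N (left out, the last holds). Time passes only in rows, so rows that repeat a pose let the fingers close. It gives the time, the measured TCP pose, the force, the opening and the grip force at its end, in the units of the state.
- observe(): the state, without advancing time (a new reading comes with each control period).
- read_camera(name): name is "scene" or "top" or "wrist"; returns a dict with "image" (384x512x3 uint8, red, green, blue), "fx", "fy", "cx", "cy" (pixels), "cam_to_world" (4x4, takes a point from camera to world coordinates); the wrist camera has in their place "mount" (4x4, takes a point from camera to tool coordinates, whose origin is the TCP and whose axes are the flange's). Camera axes: x right, y down, z forward; pixel columns grow to the right and rows downward; lengths in mm; the calibration is good to about 2 mm. The wrist camera is an equidistant fisheye: a pixel r from the principal point sees the ray r / f radians off the axis. A picture is of the moment at which its call begins: read the wrist's pose just before it. There is no depth.
- job_done(): hands the job in; it is judged then, once.
The state is a dict: "t": time; "joint_positions": joint angles; "qd": joint speeds; "joint_efforts": joint torques, N m; "position": TCP position; "tcp_rot": TCP orientation; "ft_force": force on the tool from outside, world axes, zero at the start; "ft_torque": the same for the moment, N m; "finger_gap": opening from 0.0 (shut) to 1.0 (fully open); "finger_force": force on a finger pad.
Only numpy, scipy, OpenCV 4.12 (cv2) and the standard library are available. Lean on these libraries where they do the work, as an engineer would, in place of code of your own. Each camera call takes 0.05 s, during which the arm holds its last target. There are 200 camera calls.

## Working session

There is one attempt and no reset: what is moved stays moved. The work goes in short steps, Python scripts to look and compute and a tool call to move; the robot and the scene stay as the last step left them, time stands still between calls to the robot, and variables do not carry over. Pictures are saved under pics/ and viewed, at most 13 in all, crops included, and the job is handed in when it is done.

Besides the shell and the picture viewer there is one more tool, called after "Request:" as name(argument=value, ...) on one line, values as JSON. send_rows: Moves the arm, as the interface text tells. Its arguments: {"type":"object","properties":{"deltas":{"type":"array","items":{"type":"array","items":{"type":"number"}}},"grip_force":{"type":"number"}},"required":["deltas"]}

```bash
ls; mkdir -p pics; python3 - <<'E'
from station import *
import cv2,numpy as np
s=observe();print({k:np.round(v,3) for k,v in s.items()})
for n in("top","scene"):
    c=read_camera(n);cv2.imwrite(f"pics/{n}0.png",c["image"][:,:,::-1]);np.savez(f"{n}0.npz",**c)
    print(n,c["fx"],c["fy"],c["cx"],c["cy"],np.round(c["cam_to_world"],3))
E
```

```text
pics
{'t': np.float64(0.0), 'joint_positions': array([ 1.135,  0.116,  1.442, -0.   ,  1.584, -0.038]), 'qd': array([ 0.   ,  0.   ,  0.003,  0.   , -0.001,  0.   ]), 'joint_efforts': array([-0.0000e+00, -7.3198e+01, -6.3250e+01, -0.0000e+00,  6.0000e-03,
       -0.0000e+00]), 'position': array([261.427, 622.145, 255.565]), 'tcp_rot': array([-6.210e-01, -3.079e+00,  2.000e-03]), 'ft_force': array([ 0.142, -1.04 ,  0.054]), 'ft_torque': array([ 0.011, -0.002, -0.048]), 'finger_force': np.float64(0.0), 'finger_gap': np.float64(1.0)}
top 393.1450525348971 393.1450525348971 252.07658839748942 191.08304216873108 [[ 1.800000e-02 -9.870000e-01  1.600000e-01  3.483450e+02]
 [-1.000000e+00 -1.400000e-02  2.300000e-02 -1.240100e+01]
 [-2.000000e-02 -1.600000e-01 -9.870000e-01  1.347736e+03]
 [ 0.000000e+00  0.000000e+00  0.000000e+00  1.000000e+00]]
scene 478.0917321849798 478.0917321849798 251.80595542824258 189.0577351784144 [[-6.530000e-01  6.090000e-01 -4.500000e-01  1.135685e+03]
 [ 7.570000e-01  5.360000e-01 -3.730000e-01  4.522530e+02]
 [ 1.400000e-02 -5.840000e-01 -8.120000e-01  1.029819e+03]
 [ 0.000000e+00  0.000000e+00  0.000000e+00  1.000000e+00]]
```

View pics/top0.png

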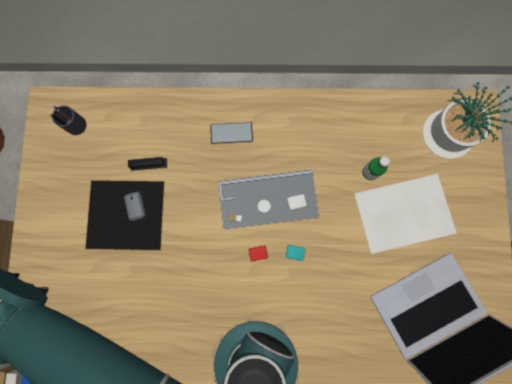

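View pics/scene0.png

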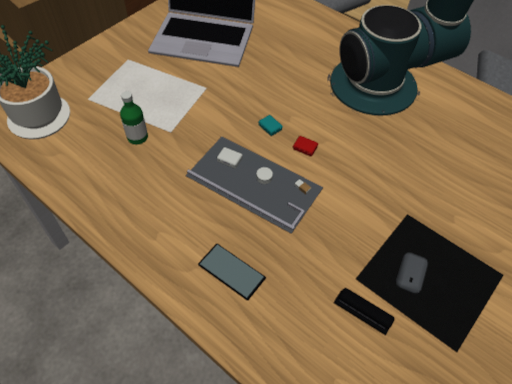

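The top view shows the tray at about (268,199), with the rail on its far (world +x) side and the pocket at the left (world +y). The case is at about (297,202), the puck at (264,206) and the eraser at (236,218). The scene view agrees. Next I measure from the top and scene images.

```bash
cat > h.py <<'E'
import cv2,numpy as np
def cast(c,uv,z):
    uv=np.atleast_2d(uv).astype(float);T=c["cam_to_world"]
    d=np.c_[(uv[:,0]-c["cx"])/c["fx"],(uv[:,1]-c["cy"])/c["fy"],np.ones(len(uv))]@T[:3,:3].T
    o=T[:3,3];return (o+d*((z-o[2])/d[:,2])[:,None])[:,:2]
def blobs(m,lo,hi):
    cs,_=cv2.findContours(m.astype(np.uint8),cv2.RETR_EXTERNAL,cv2.CHAIN_APPROX_NONE)
    return [k for k in cs if lo<cv2.contourArea(k)<hi]
E
python3 - <<'E'
from h import *
for n,roi in(("top",(205,160,330,240)),("scene",(170,130,340,240))):
    c=dict(np.load(n+"0.npz"));im=c["image"];x0,y0,x1,y1=roi
    r=np.zeros(im.shape[:2],bool);r[y0:y1,x0:x1]=1
    hsv=cv2.cvtColor(im,cv2.COLOR_RGB2HSV)
    print(n,"tray px",im[200,285] if n=="top" else im[180,245])
    w=(hsv[...,1]<50)&(hsv[...,2]>185)&r
    for k in blobs(w,15,900):
        p=cast(c,k[:,0,:],25);b=cv2.minAreaRect(p.astype(np.float32));print(n,"white",k[:,0].mean(0).round(1),cv2.contourArea(k),[np.round(q,1) for q in b])
    g=(hsv[...,1]<70)&r
    for k in blobs(cv2.morphologyEx(g.astype(np.uint8),cv2.MORPH_OPEN,np.ones((5,5))),1000,9000):
        b=cv2.minAreaRect(cast(c,k[:,0,:],4).astype(np.float32));print(n,"tray",[np.round(q,1) for q in b],cv2.boxPoints(b).round(1).tolist())
E
```

```text
top tray px [125 129 130]
top white [263.6 205.5] 98.0 [array([513.8, -21.3]), array([37.5, 37.3]), np.float64(0.9)]
top white [296.6 201.3] 159.5 [array([ 529.3, -132.8]), array([39.1, 53.7]), np.float64(13.5)]
top tray [array([540.6, -35.8]), array([171.5, 331.6]), np.float64(8.0)] [[432.5, 116.4000015258789], [478.8999938964844, -211.89999389648438], [648.7000122070312, -187.89999389648438], [602.2999877929688, 140.39999389648438]]
scene tray px [73 76 79]
scene tray [array([544.9, -36.1]), array([169.3, 335.6]), np.float64(8.1)] [[437.5, 118.0], [484.8999938964844, -214.1999969482422], [652.4000244140625, -190.3000030517578], [605.0, 141.89999389648438]]
```

Request:
send_rows(deltas=[[0.3,-0.9,0,0.4,0],[0.6,-1.8,0,0.8,0],[0.9,-2.7,0,1.2,0],[1.2,-3.6,0,1.6,0],[1.5,-4.5,0,2.0,0]])

```text
t: 0.52
position: [321.5, 440.6, 255.8]
tcp_rot: [-0.347, -3.122, 0.001]
ft_force: [1.2, -0.3, -0.0]
finger_gap: 1.004
finger_force: 0.0
```

Request:
send_rows(deltas=[[0.3,-0.9,0,0.4,60],[0.6,-1.8,0,0.8,60],[0.9,-2.7,0,1.2,60],[1.2,-3.6,0,1.6,60],[1.5,-4.5,0,2.0,60]])

```text
t: 0.93
position: [381.5, 260.5, 256.1]
tcp_rot: [0.073, 3.141, -0.0]
ft_force: [1.4, 0.1, 0.3]
finger_gap: 0.767
finger_force: 0.0
```

Request:
send_rows(deltas=[[0.3,-0.9,0,0.4,130],[0.6,-1.8,0,0.8,130],[0.9,-2.7,0,1.2,130],[1.2,-3.6,0,1.6,130],[1.5,-4.5,0,2.0,130]])

```text
t: 1.35
position: [441.5, 80.4, 256.3]
tcp_rot: [-0.2, 3.135, 0.0]
ft_force: [0.6, 1.3, -0.7]
finger_gap: 0.489
finger_force: 0.0
```

Request:
send_rows(deltas=[[0.3,-0.9,0,0.2,130],[0.6,-1.8,0,0.2,130],[0.9,-2.7,0,0.2,130],[1.2,-3.6,0,0.2,130],[1.2,-3.6,0,0.2,130]])

```text
t: 1.77
position: [490.3, -66.6, 255.6]
tcp_rot: [0.218, -3.133, 0.002]
ft_force: [0.4, 0.6, -1.2]
finger_gap: 0.486
finger_force: 0.0
```

```bash
python3 - <<'E'
from station import *
import cv2,numpy as np
from scipy.spatial.transform import Rotation as R
s=observe();c=read_camera("wrist")
c["pos"]=s["position"];c["rot"]=s["tcp_rot"];np.savez("w1.npz",**c)
cv2.imwrite("pics/w1.png",c["image"][:,:,::-1])
print(s["t"],s["position"],s["finger_gap"],s["joint_positions"],{k:c[k] for k in c if k not in("image",)})
try: print("tips",tcp_to_tips)
except NameError as e: print(e)
M=R.from_rotvec(s["tcp_rot"]).as_matrix();print(M.round(3))
E
```

```text
1.7667 [490.31469696 -66.57037618 255.56839576] 0.48598817647722053 [-1.85784813e-01 -2.83240230e-01  1.81754505e+00 -1.34171626e-03
  1.60808623e+00 -1.89579279e+00] {'fx': 297.3186396354542, 'fy': 297.3186396354542, 'cx': 256.599333428485, 'cy': 191.4874720004087, 'mount': array([[ 8.29861612e-04, -9.46881899e-01, -3.21580441e-01,
         8.30337754e+01],
       [ 9.99999653e-01,  8.09666126e-04,  1.96539083e-04,
        -6.52859543e-01],
       [ 7.42734901e-05, -3.21580493e-01,  9.46882242e-01,
        -1.18561745e+02],
       [ 0.00000000e+00,  0.00000000e+00,  0.00000000e+00,
         1.00000000e+00]]), 'pos': array([490.31469696, -66.57037618, 255.56839576]), 'rot': array([ 2.18341779e-01, -3.13288166e+00,  1.72038603e-03])}
tips 25.0
[[-0.99  -0.139 -0.001]
 [-0.139  0.99  -0.001]
 [ 0.001 -0.001 -1.   ]]
```

View pics/w1.png

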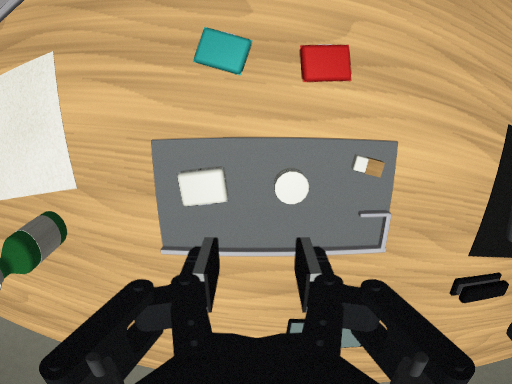

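The wrist view shows the tray with the case at about (203,187), the puck at (291,187), the eraser at (369,166), the rail along the bottom edge and the pocket at the right. I now measure by ray casting from this view.

```bash
cat >> h.py <<'E'
from scipy.spatial.transform import Rotation as R
def wcast(c,uv,z):
    uv=np.atleast_2d(uv).astype(float)
    d=(uv-[c["cx"],c["cy"]])/c["fx"];r=np.linalg.norm(d,axis=1)+1e-9
    v=np.c_[d*(np.sin(r)/r)[:,None],np.cos(r)]
    M=R.from_rotvec(c["rot"]).as_matrix();m=c["mount"]
    d=v@m[:3,:3].T@M.T;o=M@m[:3,3]+c["pos"]
    return (o+d*((z-o[2])/d[:,2])[:,None])[:,:2]
E
python3 - <<'E'
from h import *
c=dict(np.load("w1.npz"));im=c["image"];hsv=cv2.cvtColor(im,cv2.COLOR_RGB2HSV)
r=np.zeros(im.shape[:2],bool);r[130:236,140:410]=1
w=(hsv[...,1]<50)&(hsv[...,2]>150)&r
for k in blobs(w,100,4000):
    for z in (14,25):
        b=cv2.minAreaRect(wcast(c,k[:,0],z).astype(np.float32));print("white",z,k[:,0].mean(0).round(0),[np.round(q,1) for q in b])
# tray: open (-x) edge and end edges by line fits on the plate top
g=((hsv[...,1]<75)).astype(np.uint8)
def line(pts,z):
    p=wcast(c,pts,z).astype(np.float32);v=cv2.fitLine(p,cv2.DIST_HUBER,0,.01,.01).ravel();return p.mean(0).round(1),np.degrees(np.arctan(v[1]/v[0])).round(2) if abs(v[0])>abs(v[1]) else (90-np.degrees(np.arctan(v[0]/v[1]))).round(2)
top=[(u,125+np.argmax(g[125:170,u])) for u in range(165,390,3)]
lef=[(140+np.argmax(g[v,140:180]),v) for v in range(150,240,2)]
rig=[(415-np.argmax(g[v,380:416][::-1]),v) for v in range(150,205,2)]
for n,e in(("open",top),("-y",lef),("+y",rig)): print(n,line(e,4),e[0],e[-1])
# rail: rows of bright band in columns
for u in(170,240,275,350): print(u,im[236:262,u].mean(1).astype(int).tolist())
E
```

```text
white 14 [380. 220.] [array([554.9, 110.2]), array([35. , 46.4]), np.float64(9.0)]
white 25 [380. 220.] [array([550.5, 104.4]), array([34., 45.]), np.float64(9.0)]
white 14 [292. 187.] [array([517.1, -18.3]), array([43.1, 42.9]), np.float64(8.3)]
white 25 [292. 187.] [array([513.8, -20.2]), array([41.8, 41.6]), np.float64(8.3)]
white 14 [202. 187.] [array([ 534.1, -132.2]), array([45.6, 60.6]), np.float64(14.4)]
white 25 [202. 187.] [array([ 530.3, -130.6]), array([44.2, 58.7]), np.float64(14.4)]
white 14 [361. 164.] [array([472.8,  66.2]), array([17.3, 19.4]), np.float64(85.4)]
white 25 [361. 164.] [array([470.8,  61.7]), array([16.8, 18.8]), np.float64(85.4)]
open (array([458.2, -46.2], dtype=float32), np.float32(98.06)) (165, np.int64(139)) (387, np.int64(141))
-y (array([ 556.4, -197.5], dtype=float32), np.float32(8.0)) (np.int64(152), 150) (np.int64(162), 238)
+y (array([485.1, 123.7], dtype=float32), np.float32(8.32)) (np.int64(396), 150) (np.int64(389), 204)
170 [108, 110, 111, 110, 107, 112, 109, 111, 111, 105, 86, 71, 70, 82, 154, 189, 190, 191, 165, 165, 167, 166, 159, 159, 153, 158]
240 [110, 112, 112, 114, 113, 113, 113, 111, 110, 109, 111, 101, 79, 73, 69, 90, 178, 193, 192, 185, 165, 169, 169, 169, 163, 162]
275 [111, 111, 111, 109, 112, 112, 113, 111, 114, 112, 109, 98, 73, 71, 72, 90, 178, 187, 189, 182, 162, 173, 172, 172, 170, 171]
350 [110, 114, 110, 109, 111, 111, 108, 108, 108, 101, 82, 69, 72, 103, 178, 188, 190, 189, 161, 161, 155, 154, 155, 155, 155, 158]
```

Request:
send_rows(deltas=[[-0.08,-0.9,0,0,175],[-0.15,-1.8,-0.6,0,175],[-0.15,-1.8,-1.5,0,175],[-0.15,-1.8,-2.4,0,175],[-0.15,-1.8,-3.3,0,175]])

```text
t: 2.23
position: [483.1, -133.3, 122.9]
tcp_rot: [-0.224, 3.133, 0.0]
ft_force: [0.9, -0.6, -0.9]
finger_gap: 0.316
finger_force: 0.0
```

Request:
send_rows(deltas=[[0,0,-0.7,0,175],[0,0,-1.2,0,175],[0,0,-1.5,0,175],[0,0,-1.6,0,175],[0,0,-1.6,0,175]])

```text
t: 2.65
position: [483.4, -133.2, 60.1]
tcp_rot: [0.226, -3.133, -0.001]
ft_force: [0.5, 0.5, -0.6]
finger_gap: 0.315
finger_force: 0.0
```

```bash
python3 - <<'E'
from station import *
import cv2,numpy as np
s=observe();c=read_camera("wrist")
c["pos"]=s["position"];c["rot"]=s["tcp_rot"];np.savez("w2.npz",**c)
cv2.imwrite("pics/w2.png",c["image"][:,:,::-1])
print(s["t"],s["position"],s["finger_gap"],s["tcp_rot"],s["ft_force"])
E
```

```text
2.65 [ 483.4396257  -133.17693572   60.13580255] 0.3145012578902412 [ 2.25700096e-01 -3.13281900e+00 -5.12080366e-04] [ 0.49438769  0.49976896 -0.60266717]
```

View pics/w2.png

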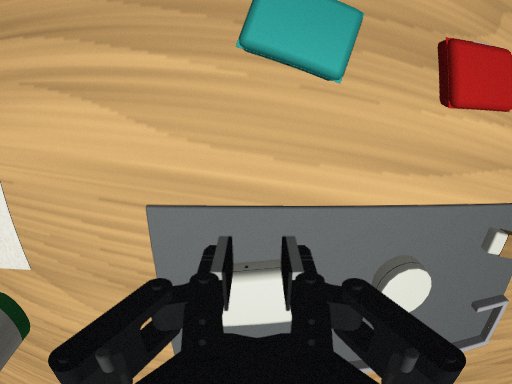

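The fingertips stand just short of the case (tips near row 236), and the tip depth works out to about 21 mm at this opening. Now I lower and push towards the rail.

Request:
send_rows(deltas=[[0.02,-0.1,-0.3,0,175],[0.02,-0.1,-0.55,0,175],[0.02,-0.1,-0.66,0,175],[0.02,-0.1,-0.66,0,175]])

```text
t: 3.03
position: [483.7, -137.6, 32.5]
tcp_rot: [0.224, -3.132, -0.001]
ft_force: [-0.5, -0.2, -0.0]
finger_gap: 0.317
finger_force: 0.0
```

Request:
send_rows(deltas=[[0.12,0.017,0,0,175],[0.24,0.034,0,0,175],[0.36,0.051,0,0,175],[0.48,0.068,0,0,175],[0.6,0.085,0,0,175]])

```text
t: 3.45
position: [509.0, -134.2, 34.2]
tcp_rot: [-0.225, 3.133, -0.0]
ft_force: [-0.5, -0.1, 0.5]
finger_gap: 0.312
finger_force: 0.3
```

Request:
send_rows(deltas=[[0.12,0.017,0,0,175],[0.24,0.034,0,0,175],[0.36,0.051,0,0,175],[0.48,0.068,0,0,175],[0.6,0.085,0,0,175]])

```text
t: 3.87
position: [532.8, -130.8, 33.9]
tcp_rot: [0.225, -3.134, -0.0]
ft_force: [-0.5, -0.1, 0.9]
finger_gap: 0.315
finger_force: 0.3
```

```bash
python3 - <<'E'
from station import *
import cv2,numpy as np
s=observe();c=read_camera("wrist");np.savez("w3.npz",pos=s["position"],rot=s["tcp_rot"],**c)
cv2.imwrite("pics/w3.png",c["image"][:,:,::-1])
print(s["t"],s["position"],s["finger_gap"],s["tcp_rot"],s["ft_force"])
E
```

```text
3.8667 [ 532.79194285 -130.82189754   33.906407  ] 0.3148435857941797 [ 2.24916403e-01 -3.13353062e+00 -3.70659891e-06] [-0.51409351 -0.08994677  0.87658254]
```

View pics/w3.png

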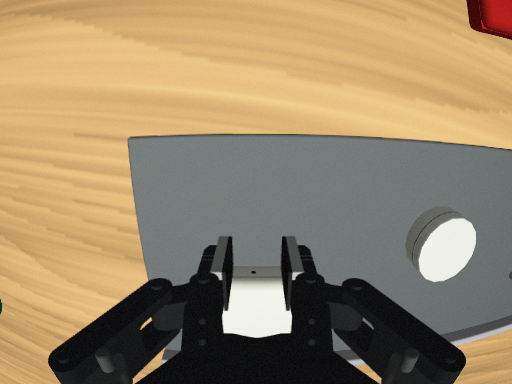

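The case's edge is square to the fingers at row 268 and is moving with them. I continue to the rail, slowing towards contact.

Request:
send_rows(deltas=[[0.12,0.017,0,0,175],[0.24,0.034,0,0,175],[0.36,0.051,0,0,175],[0.48,0.068,0,0,175],[0.6,0.085,0,0,175]])

```text
t: 4.33
position: [556.8, -127.4, 33.9]
tcp_rot: [-0.225, 3.133, -0.0]
ft_force: [-0.5, 0.1, 0.0]
finger_gap: 0.315
finger_force: 0.2
```

Request:
send_rows(deltas=[[0.08,0.011,0,0,175],[0.15,0.021,0,0,175],[0.2,0.028,0,0,175],[0.25,0.035,0,0,175],[0.28,0.04,0,0,175]])

```text
t: 4.75
position: [567.7, -125.9, 33.9]
tcp_rot: [-0.225, 3.134, -0.0]
ft_force: [-0.4, -0.4, -0.1]
finger_gap: 0.315
finger_force: 0.3
```

Request:
send_rows(deltas=[[0.02,0.003,0,0,175],[0.04,0.006,0,0,175],[0.04,0.006,0,0,175]])

```text
t: 5.0
position: [568.7, -125.7, 33.9]
tcp_rot: [0.225, -3.132, -0.0]
ft_force: [-5.5, 0.2, 3.5]
finger_gap: 0.317
finger_force: 2.6
```

Contact force of 5.5 N comes at s≈545.5 against a predicted 546, so the case is at the rail. I hold, then back off and check.

Request:
send_rows(deltas=[[0.02,0.003,0,0,175],[0.02,0.003,0,0,175],[0.02,0.003,0,0,175],[0.02,0.003,0,0,175]])

```text
t: 5.33
position: [568.7, -125.7, 33.8]
tcp_rot: [0.224, -3.131, -0.0]
ft_force: [-11.9, 0.1, 7.8]
finger_gap: 0.315
finger_force: 6.5
```

Request:
send_rows(deltas=[[-0.3,-0.042,0,0,175],[-0.7,-0.1,0,0,175],[-1.3,-0.18,0.5,0,175],[-1.3,-0.18,1.3,0,175],[-1.3,-0.18,2.2,0,175]])

```text
t: 5.75
position: [516.1, -132.6, 121.6]
tcp_rot: [0.224, -3.131, -0.002]
ft_force: [1.1, 0.5, -0.5]
finger_gap: 0.313
finger_force: 0.0
```

Request:
send_rows(deltas=[[-0.2,-0.1,0.8,0,255],[-0.6,-0.1,1.6,0,255],[-1,-0.1,2.4,0,255],[-1,-0.1,2.4,0,255],[-1,-0.1,2.4,0,255]])

```text
t: 6.17
position: [478.0, -137.0, 220.2]
tcp_rot: [-0.224, 3.13, -0.003]
ft_force: [0.7, 0.0, -1.0]
finger_gap: 0.002
finger_force: 0.0
```

```bash
cat >> h.py <<'E'
def tray(p): 
    p=np.atleast_2d(p);a=np.radians(8.05);s,k=np.sin(a),np.cos(a)
    return np.c_[p@[k,s]-532.2,p@[-s,k]+109.4].round(1)
E
cat > look.py <<'E'
import sys
from station import *
from h import *
s=observe();c=read_camera("wrist");c["pos"]=s["position"];c["rot"]=s["tcp_rot"]
cv2.imwrite(f"pics/{sys.argv[1]}.png",c["image"][:,:,::-1]);np.savez(sys.argv[1]+".npz",**c)
print(s["t"],s["position"].round(1),tray(s["position"][:2]),s["finger_gap"],s["ft_force"].round(1))
hsv=cv2.cvtColor(c["image"],cv2.COLOR_RGB2HSV)
for k in blobs((hsv[...,1]<50)&(hsv[...,2]>150),100,6000):
    p=wcast(c,k[:,0],14);b=cv2.minAreaRect(p.astype(np.float32))
    t=tray(b[0])
    if abs(t[0,0])<90 and abs(t[0,1])<170: print(k[:,0].mean(0).round(),t,[np.round(q,1) for q in b[1:]])
E
python3 look.py w4
```

```text
6.1667 [ 478.  -137.   220.2] [[-78.1 -93.2]] 0.0021027315037220515 [ 0.7  0.  -1. ]
[380. 268.] [[47.2 60. ]] [array([ 63.4, 213.3]), np.float64(8.3)]
[350. 214.] [[-21.3  21.1]] [array([44.2, 44.3]), np.float64(5.1)]
[416. 189.] [[-54.4 109.3]] [array([17.5, 19.7]), np.float64(84.2)]
```

View pics/w4.png

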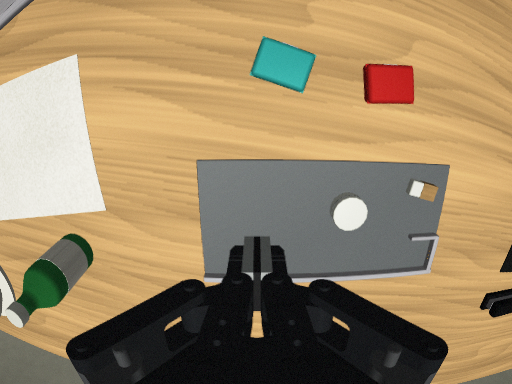

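The fingers hide the case from here, while the puck and eraser look undisturbed. I now turn the tool by -90 degrees while moving behind the case, which puts the camera on the pocket side.

Request:
send_rows(deltas=[[0.3,-0.1,0,-1.4,255],[0.6,-0.2,0,-2.8,255],[0.9,-0.3,0,-4.2,255],[1.2,-0.4,0,-5.6,255],[1.5,-0.5,0,-7,255]])

```text
t: 6.63
position: [538.4, -156.7, 215.9]
tcp_rot: [-0.736, -3.051, -0.0]
ft_force: [-0.6, -0.0, 0.7]
finger_gap: -0.002
finger_force: 0.0
```

Request:
send_rows(deltas=[[0.3,-0.1,0,-1.4,255],[0.6,-0.2,0,-2.8,255],[0.9,-0.3,0,-4.2,255],[1.2,-0.3,0,-5.6,255],[1.5,-0.3,0,-7,255]])

```text
t: 7.05
position: [598.4, -168.7, 215.6]
tcp_rot: [-1.62, -2.688, 0.001]
ft_force: [-0.1, 0.4, 0.2]
finger_gap: 0.001
finger_force: 0.0
```

Request:
send_rows(deltas=[[0.3,-0.04,-0.3,-1.4,255],[0.3,-0.04,-0.6,-2.8,255],[0.3,-0.04,-1,-4,255],[0.3,-0.04,-1,-4,255]])

```text
t: 7.38
position: [608.9, -169.8, 172.5]
tcp_rot: [-2.059, -2.365, 0.004]
ft_force: [-1.0, -0.3, -1.4]
finger_gap: 0.001
finger_force: 0.0
```

```bash
python3 look.py w5; python3 -c "
from station import *;s=observe();print(s['tcp_rot'],s['joint_positions'].round(2))"
```

```text
7.3833 [ 608.9 -169.8  172.5] [[  46.9 -144. ]] 0.0014204279703389576 [-1.  -0.3 -1.4]
[276. 107.] [[ 50.5 -67.6]] [array([ 52.7, 195.7]), np.float64(8.2)]
[177.  15.] [[-29.2  16.5]] [array([44.2, 36. ]), np.float64(1.4)]
[-2.05140648 -2.37304798  0.00315572] [-0.31  0.06  1.63  0.    1.45 -0.46]
```

View pics/w5.png

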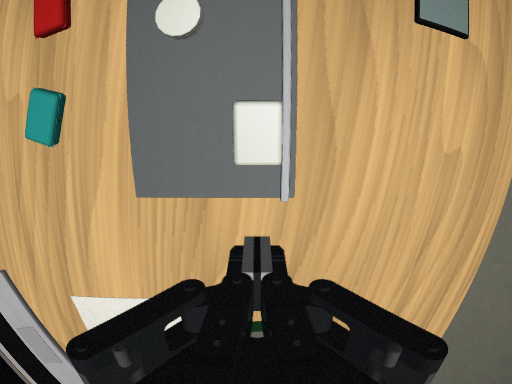

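The case at columns 234–282, rows 100–165 lies along the rail (rail at column 286), well short of the pocket. I measure its pose.

```bash
python3 - <<'E'
from h import *
c=dict(np.load("w5.npz"));im=c["image"].astype(int);print(im[130,275:300].mean(1).astype(int).tolist())
hsv=cv2.cvtColor(c["image"],cv2.COLOR_RGB2HSV)
m=(hsv[...,1]<50)&(hsv[...,2]>150);m[:, :225]=0;m[:,281:]=0;m[:92]=0;m[175:]=0
for k in blobs(m,500,9000):
    for z in(14,25):
        b=cv2.minAreaRect(wcast(c,k[:,0],z).astype(np.float32));print(z,tray(b[0]),b[1:],tray(cv2.boxPoints(b)).tolist())
M=R.from_rotvec(c["rot"]).as_matrix();print(np.degrees(np.arctan2(M[1,0],M[0,0])))
print("rail top inner/outer",tray(wcast(c,[[281.5,130],[290,130]],16)))
E
```

```text
[236, 236, 234, 225, 216, 205, 185, 163, 176, 190, 188, 189, 192, 191, 183, 146, 108, 112, 108, 109, 112, 145, 160, 161, 157]
14 [[ 46.2 -98.1]] ((43.976219177246094, 59.12041473388672), 8.026710510253906) [[24.2, -68.5], [24.2, -127.6], [68.2, -127.7], [68.2, -68.5]]
25 [[ 46.3 -96.7]] ((42.23195266723633, 56.77543640136719), 8.026714324951172) [[25.2, -68.3], [25.1, -125.1], [67.4, -125.1], [67.4, -68.3]]
97.9185414765844
rail top inner/outer [[ 69.  -94.6]
 [ 76.9 -94.5]]
```

Request:
send_rows(deltas=[[0.014,-0.1,-0.8,0,255],[0.014,-0.1,-1.7,0,255],[0.014,-0.1,-2.5,0,255],[0.014,-0.1,-3.0,0,255],[0.014,-0.1,-3.2,0,255]])

```text
t: 7.85
position: [609.2, -173.9, 46.6]
tcp_rot: [-2.049, -2.376, 0.003]
ft_force: [0.3, -0.1, -1.2]
finger_gap: 0.003
finger_force: 0.0
```

```bash
python3 look.py w6
```

```text
7.85 [ 609.2 -173.9   46.6] [[  46.6 -148.1]] 0.002878046204850232 [ 0.3 -0.1 -1.2]
```

Request:
send_rows(deltas=[[0,0,-0.1,0,255],[0,0,-0.2,0,255],[0,0,-0.2,0,255]])

```text
t: 8.15
position: [611.0, -174.5, 42.8]
tcp_rot: [2.055, 2.375, 0.001]
ft_force: [-1.2, 0.1, -0.2]
finger_gap: -0.002
finger_force: 0.0
```

Request:
send_rows(deltas=[[-0.014,0.1,0,0,255],[-0.035,0.25,0,0,255],[-0.056,0.4,0,0,255],[-0.077,0.55,0,0,255],[-0.1,0.7,0,0,255]])

```text
t: 8.57
position: [606.4, -145.6, 42.2]
tcp_rot: [2.056, 2.375, 0.0]
ft_force: [0.1, 0.0, 1.2]
finger_gap: 0.006
finger_force: 0.3
```

```bash
python3 look.py w7
```

```text
8.5667 [ 606.4 -145.6   42.2] [[  47.9 -119.7]] 0.005613921271848985 [0.1 0.  1.2]
[107.  13.] [[-33.9   9.2]] [array([21.1, 45.5]), np.float64(86.4)]
```

View pics/w7.png

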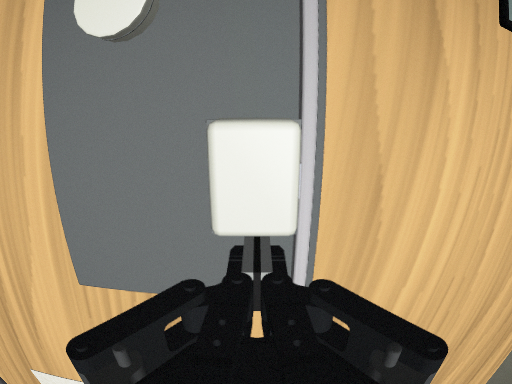

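The case (columns 208–300, rows 120–236) is square against the rail with the fingertips centred on its end. I slide it on along the rail.

Request:
send_rows(deltas=[[-0.028,0.198,-0.04,0,255],[-0.056,0.396,-0.08,0,255],[-0.084,0.594,-0.08,0,255],[-0.112,0.792,-0.08,0,255],[-0.14,0.99,-0.08,0,255]])

```text
t: 9.03
position: [600.7, -105.8, 38.6]
tcp_rot: [-2.056, -2.375, 0.0]
ft_force: [0.7, 0.4, -0.4]
finger_gap: -0.0
finger_force: 0.1
```

Request:
send_rows(deltas=[[-0.028,0.198,0,0,255],[-0.056,0.396,0,0,255],[-0.084,0.594,0,0,255],[-0.112,0.792,0,0,255],[-0.14,0.99,0,0,255]])

```text
t: 9.45
position: [595.1, -66.3, 38.7]
tcp_rot: [-2.057, -2.375, 0.0]
ft_force: [0.6, -0.1, 0.0]
finger_gap: 0.001
finger_force: 0.2
```

Request:
send_rows(deltas=[[-0.028,0.198,0,0,255],[-0.056,0.396,0,0,255],[-0.084,0.594,0,0,255],[-0.112,0.792,0,0,255],[-0.14,0.99,0,0,255]])

```text
t: 9.87
position: [589.6, -26.8, 38.7]
tcp_rot: [2.057, 2.375, 0.0]
ft_force: [0.6, 0.2, 0.3]
finger_gap: 0.0
finger_force: 0.2
```

```bash
python3 look.py w8
```

```text
9.8667 [589.6 -26.8  38.7] [[47.8  0.3]] 0.00028545811156349053 [0.6 0.2 0.3]
[121. 224.] [[-31.5  12.1]] [array([45.9, 45.7]), np.float64(7.1)]
[66. 61.] [[-56.7 107.9]] [array([16.9, 19.9]), np.float64(85.9)]
[191.  13.] [[ 15.4 123.6]] [array([ 5. , 14.5]), np.float64(6.7)]
```

View pics/w8.png

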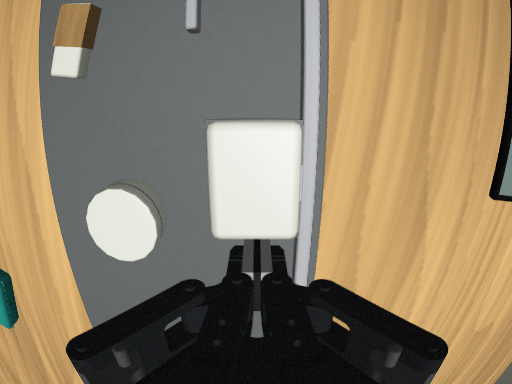

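Still square on the rail, heading into the pocket (guard wall end at (192,15)) with clearance, and the puck is untouched. I continue, slowing near the end wall.

Request:
send_rows(deltas=[[-0.028,0.198,0,0,255],[-0.056,0.396,0,0,255],[-0.084,0.594,0,0,255],[-0.112,0.792,0,0,255],[-0.14,0.99,0,0,255]])

```text
t: 10.33
position: [583.9, 12.9, 38.7]
tcp_rot: [2.057, 2.375, -0.0]
ft_force: [0.9, -2.1, -0.8]
finger_gap: 0.0
finger_force: 0.3
```

Request:
send_rows(deltas=[[-0.024,0.17,0,0,255],[-0.045,0.32,0,0,255],[-0.066,0.47,0,0,255],[-0.087,0.62,0,0,255],[-0.105,0.75,0,0,255]])

```text
t: 10.75
position: [579.8, 42.7, 38.7]
tcp_rot: [2.057, 2.375, 0.0]
ft_force: [0.6, -0.8, 0.1]
finger_gap: -0.001
finger_force: 0.3
```

Request:
send_rows(deltas=[[-0.01,0.07,0,0,255],[-0.017,0.12,0,0,255],[-0.024,0.17,0,0,255],[-0.028,0.2,0,0,255]])

```text
t: 11.08
position: [578.7, 50.1, 38.7]
tcp_rot: [-2.057, -2.375, 0.0]
ft_force: [0.2, -0.5, 0.5]
finger_gap: 0.002
finger_force: 0.3
```

```bash
python3 look.py w9
```

```text
11.0833 [578.7  50.1  38.7] [[47.8 78. ]] 0.0015569959100707898 [ 0.2 -0.5  0.5]
[ 79. 198.] [[-56.7 106.6]] [array([16.1, 19.2]), np.float64(85.4)]
```

View pics/w9.png

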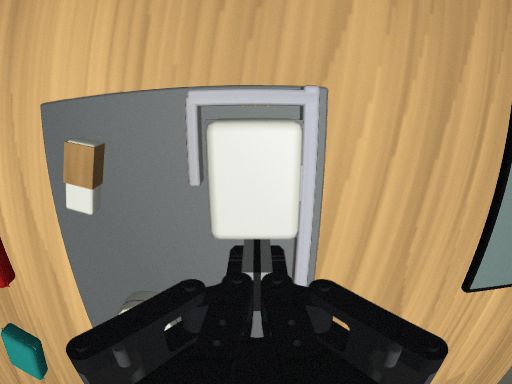

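The case is in the pocket, with about 6 mm left to the end wall (wall at row 104, case front at row 120). I creep on until contact.

Request:
send_rows(deltas=[[-0.007,0.05,0,0,255],[-0.014,0.1,0,0,255],[-0.018,0.13,0,0,255],[-0.018,0.13,0,0,255]])

```text
t: 11.47
position: [578.0, 55.5, 38.7]
tcp_rot: [-2.057, -2.375, -0.0]
ft_force: [-1.3, -0.7, 0.6]
finger_gap: 0.004
finger_force: 0.0
```

Request:
send_rows(deltas=[[-0.003,0.02,0,0,255],[-0.004,0.03,0,0,255],[-0.004,0.03,0,0,255]])

```text
t: 11.72
position: [577.8, 56.5, 38.7]
tcp_rot: [-2.057, -2.375, 0.0]
ft_force: [-0.2, -0.1, -0.4]
finger_gap: -0.001
finger_force: 0.0
```

Request:
send_rows(deltas=[[-0.002,0.015,0,0,255],[-0.004,0.03,0,0,255],[-0.004,0.03,0,0,255]])

```text
t: 11.97
position: [577.7, 56.8, 38.8]
tcp_rot: [2.056, 2.374, -0.002]
ft_force: [0.0, -9.9, 0.9]
finger_gap: 0.004
finger_force: 4.6
```

Request:
send_rows(deltas=[[-0.002,0.015,0,0,255],[-0.004,0.03,0,0,255],[-0.004,0.03,0,0,255]])

```text
t: 12.22
position: [577.7, 57.0, 38.9]
tcp_rot: [2.055, 2.372, -0.004]
ft_force: [0.2, -19.3, 1.9]
finger_gap: 0.002
finger_force: 9.3
```

```bash
python3 look.py w10; python3 - <<'E'
from h import *
c=dict(np.load("w10.npz"));im=c["image"].astype(int)
for u in(230,256,280): print(u,im[85:130,u].mean(1).astype(int).tolist())
for v in(160,200): print(v,im[v,190:215].mean(1).astype(int).tolist(),im[v,290:320].mean(1).astype(int).tolist())
E
```

```text
12.2167 [577.7  57.   38.9] [[47.8 84.9]] 0.001538529619009423 [  0.2 -19.3   1.9]
[ 81. 209.] [[-57.  106.4]] [array([16. , 19.3]), np.float64(85.4)]
230 [150, 149, 151, 149, 152, 149, 153, 152, 148, 152, 149, 151, 135, 95, 90, 110, 123, 87, 131, 168, 183, 192, 187, 189, 188, 186, 190, 190, 193, 193, 194, 194, 174, 151, 112, 106, 134, 158, 181, 197, 207, 213, 218, 220, 226]
256 [153, 154, 156, 155, 156, 157, 158, 156, 157, 154, 157, 157, 155, 98, 93, 111, 124, 102, 134, 171, 184, 189, 189, 186, 189, 190, 188, 189, 191, 194, 199, 192, 173, 143, 109, 117, 143, 167, 188, 202, 210, 220, 222, 225, 230]
280 [160, 161, 164, 162, 161, 158, 162, 163, 161, 162, 163, 162, 160, 121, 92, 111, 124, 99, 117, 165, 178, 188, 190, 189, 188, 188, 186, 190, 191, 195, 196, 193, 179, 154, 121, 115, 141, 165, 183, 200, 209, 218, 220, 228, 230]
160 [180, 180, 181, 184, 186, 188, 183, 172, 148, 85, 76, 76, 76, 119, 119, 121, 119, 121, 164, 182, 191, 198, 209, 217, 222] [238, 237, 239, 235, 232, 228, 220, 216, 210, 202, 182, 143, 143, 171, 191, 197, 194, 196, 198, 199, 199, 198, 198, 197, 193, 180, 163, 130, 128, 131]
200 [115, 117, 115, 118, 116, 116, 115, 116, 116, 119, 116, 115, 116, 116, 120, 117, 117, 115, 112, 126, 163, 188, 192, 199, 206] [234, 233, 228, 223, 220, 214, 213, 202, 191, 171, 186, 176, 192, 198, 193, 190, 193, 197, 196, 196, 197, 198, 189, 178, 146, 127, 127, 128, 127, 125]
```

The force rose to 19 N at tray y≈84.9 against a predicted 84, and the gap to the wall has closed, so the case is home. I back straight off and rise, then check.

Request:
send_rows(deltas=[[0.007,-0.05,0,0,255],[0.042,-0.3,0,0,255],[0.1,-0.7,0,0,255],[0.14,-1,0.6,0,255],[0.14,-1,1.4,0,255]])

```text
t: 12.68
position: [581.9, 16.9, 92.6]
tcp_rot: [-2.056, -2.371, 0.005]
ft_force: [-0.6, -1.1, -0.5]
finger_gap: 0.001
finger_force: 0.0
```

Request:
send_rows(deltas=[[0,0,0.8,0,255],[0,0,1.5,0,255],[0,0,2,0,255],[0,0,2,0,255]])

```text
t: 13.02
position: [584.6, 18.4, 179.8]
tcp_rot: [2.054, 2.371, 0.007]
ft_force: [-0.1, 0.3, -0.1]
finger_gap: 0.0
finger_force: 0.0
```

```bash
python3 look.py w11
```

```text
13.0167 [584.6  18.4 179.8] [[49.2 45.8]] 5.990130665380236e-05 [-0.1  0.3 -0.1]
[182. 207.] [[-28.5  13.1]] [array([43.8, 44.5]), np.float64(4.4)]
[150. 119.] [[-55.9 107.2]] [array([16.6, 19.9]), np.float64(85.8)]
[260. 129.] [[45.4 66.7]] [array([ 63.9, 196.5]), np.float64(8.0)]
```

View pics/w11.png

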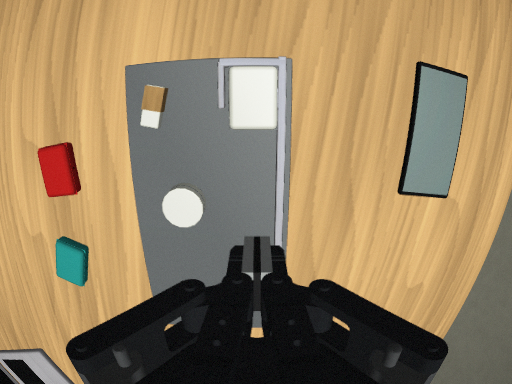

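The case sits at columns 230–278, rows 66–130, flat in the pocket against the rail and end wall. The puck at (182,207) and eraser at (153,106) are in place. I hand the job in.

```bash
python3 -c "
from station import *
print(job_done())"
```

```text
the job is handed in; nothing more can be done
None
```

I pushed the case flat to the rail, slid it home against the end wall and handed the job in at about 13 s; the verdict was not shown, and in the last picture the case is in the corner pocket with the puck and eraser looking undisturbed.

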